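Uncover the trimmer port on the blue-dial receiver

ROBOT

A 7-joint arm with a two-finger parallel gripper is mounted at the origin on the work surface. World frame = base frame: x ahead of the robot, y to its left, z up, the work surface at z = 0. Lengths are in m, angles in rad, forces in N, time in s.
With the tool pointing down it reaches from about 0.35 to 0.9 m from the base axis. Payload 8.1 kg.
Tool frame: the origin (TCP) lies midway between the tips of the shut fingers; the grasp point (between the pads) lies 19 mm behind it; z points along the fingers, y is the direction in which the jaws open and shut (so a half turn about z gives the same grasp; the last joint's range is limited). The gripper opens to 92 mm and grips with 3 to 60 N. Pads are 19 mm wide; open, the fingers measure 130 mm over their backs; the gripper's body (75 mm by 190 mm) begins 47 mm behind the grasp point.
Start: joints at [-0.103, 0.434, 0.025, 1.573, -0.012, 1.134, -0.075], TCP at [0.625, -0, 0.227] pointing down, gripper open.
Joint ranges: [-2.62, 2.62], [-0.44, 2.09], [-1.27, 1.32], [0.08, 2.57], [-1.32, 4.46], [0.12, 2], [-2.74, 2.74]. Speed limits (rad/s): [2.22, 2.22, 3.01, 3.01, 3.14, 3.14, 3.14].

INTERFACE

Orientations are given as a rotation vector (axis times angle).
In Python, from bench import telemetry, cams, ctrl gives the robot as it stands. The module is installed in compiled form; this text tells all that it offers.
- The arm moves only by the shell command python3 -m inch 'ROWS' [FORCE]. ROWS is JSON, a list that holds one entry, the list of rows, each a list of 5 numbers: the opening, from 0 (shut) to 1 (fully open), then the shift along the tool's x, y, z in cm, then the turn about the tool's z in degrees. A call has 1 to 12 rows; each row shifts and turns the commanded pose from where the row before left it, along the tool's axes as they then stand; what a row does not reach is not made up. A row lasts 1/12 s, in which the tool goes at most 41.7 mm and 7.16 degrees, less where a joint would pass 70% of its speed; a pose out of reach is approached as far as the arm can. A call with a gripper value outside its range is refused whole. The fingers move at their own pace and stop on an object; FORCE is the grip in N (left out, the last holds). Time passes only in rows, so rows that do not move let the fingers close. It gives the time, the measured TCP pose, the force and the opening at its end, in the units of the state.
- telemetry.observe(): the state, without advancing time (a new reading comes with each control period).
- cams.get_image(name): name is "scene" or "side" or "wrist"; returns the picture (420x560x3 uint8, blue, green, red); there is no depth.
- cams.camera_model(name): a dict with "camera_matrix" (3x3 intrinsics, pixels), "R" (3x3) and "t" (3): a world point X has camera coordinates R X + t. Camera axes: x right, y down, z forward; pixel columns grow to the right and rows downward; lengths in m; the calibration is good to about 2 mm. A picture is of the moment at which its call begins: read the wrist's pose just before it. camera_model takes no time and is no camera call; for the wrist camera it gives the pose at the moment of the call.
- ctrl.close_job(): hands the job in, once; it reports no verdict.
The state is a dict: "clock": time; "joint_positions": joint angles; "joint_velocities": joint speeds; "joint_efforts": joint torques, N m; "position": TCP position; "orientation": TCP orientation; "wrist_force": force on the tool from outside, world axes, zero at the start; "ft_torque": the same for the moment, N m; "finger_gap": finger opening in m.
Only numpy, scipy, OpenCV 4.12 (cv2) and the standard library are available. Lean on these libraries where they do the work, as an engineer would, in place of code of your own. Each camera call takes 0.05 s, during which the arm holds its last target.

TASK

Two opened receiver chassis lie on the repair bench. On the one with the blue dial window, swivel the flat cover sideways about its pivot screw until the round trimmer port under it is completely uncovered, then let go. Leave the cover of the amber-dial receiver as it is.

Things in the scene. Friction and masses are not known exactly. Their poses are not given: they have to be found in the camera images.
- blue_cover (a joint): Angle (rad) of the blue-dial receiver's cover about its upright pivot: 0 = closed over the port, growing counter-clockwise seen from above (away from the dial window) to a stop at 1.75; starts at 0 to 0.2. The 28 mm port, centre 40 mm from the pivot, is wholly clear from about 1.02. Stiff pivot: about 1.5 N sideways at the knob turns it, and it stays where it is left.
- blue_knob (a point): Centre of the top of the black knob on the free end of the blue-dial receiver's cover: upright cylinder, 16 mm diameter, 26 mm tall, top 86 mm above the bench, fixed on an aluminium plate 40 mm wide, 4 mm thick, upper face 60 mm above the bench, ending 12 mm past the knob's axis. Nothing else within 90 mm of its swing is higher than 65 mm. Axes turn with the cover: z up, y from pivot to knob.
- blue_pivot (a point): Centre of the top (64 mm above the bench) of that cover's brass pivot screw, head 14 mm in diameter; the knob's axis swings about it at 66 mm. Same axes. The chassis, a steel box 150 x 190 mm, top 55 mm above the bench, does not move; blue window along one long edge of its top, up to 60 mm high. It may lie left or right, turned up to 30 degrees.
- amber_knob (a point): Centre of the top of the knob on the cover of the amber-dial receiver, which must be left alone. This receiver is the same as the other in every size; only the window's colour differs.

How it is judged:
By the outcome, as a careful person would: the job done as asked, in the order asked, and still so for the second after the job is handed in, with the robot touching nothing.
It also fails if it takes over 32 s, if anything falls off the work surface, if the arm or the gripper's body presses on something with over 40 N, if the wrist force passes 120 N, or if a joint passes its speed limit or range.

## Working session

There is one attempt and no reset: what is moved stays moved. The work goes in short steps, Python scripts to look and compute and a shell command to move; the robot and the scene stay as the last step left them, time stands still between calls to the robot, and variables do not carry over. Pictures are saved under pics/ and viewed, and the job is handed in when it is done.

```bash
mkdir -p pics; python3 - <<'E'
from bench import telemetry,cams
import cv2
s=telemetry.observe();print(s['clock'],s['position'],s['orientation'],s['finger_gap'])
for n in("scene","side","wrist"):
    m=cams.camera_model(n);print(n,m)
    cv2.imwrite(f"pics/{n}0.png",cams.get_image(n))
E
```

```text
0.0 [ 6.24482795e-01 -6.98379245e-05  2.25952263e-01] [-2.22081948e+00 -2.22066467e+00  1.89982494e-03] 0.09164511787070526
scene {'camera_matrix': array([[447.45855255,   0.        , 282.0675251 ],
       [  0.        , 447.45855255, 206.00165399],
       [  0.        ,   0.        ,   1.        ]]), 'R': array([[-0.09624014,  0.995355  ,  0.00250224],
       [ 0.60734366,  0.06071492, -0.79211576],
       [-0.78858831, -0.07471361, -0.61036576]]), 't': array([ 0.04018419, -0.24377658,  1.28404247])}
side {'camera_matrix': array([[411.24709915,   0.        , 288.12048158],
       [  0.        , 411.24709915, 205.83623987],
       [  0.        ,   0.        ,   1.        ]]), 'R': array([[-0.98813605, -0.15349309,  0.00519866],
       [-0.12068686,  0.755116  , -0.64438693],
       [ 0.09498335, -0.63736936, -0.76468193]]), 't': array([0.50589623, 0.15341102, 0.89776379])}
wrist {'camera_matrix': array([[338.58282043,   0.        , 273.88308166],
       [  0.        , 338.58282043, 210.26151902],
       [  0.        ,   0.        ,   1.        ]]), 'R': array([[ 9.99999224e-01,  7.91233794e-04, -9.62382606e-04],
       [ 1.00591922e-03, -9.68512142e-01,  2.48964293e-01],
       [-7.35090277e-04, -2.48965068e-01, -9.68512186e-01]]), 't': array([-0.62579048, -0.03218328,  0.38906734])}
```

View pics/scene0.png

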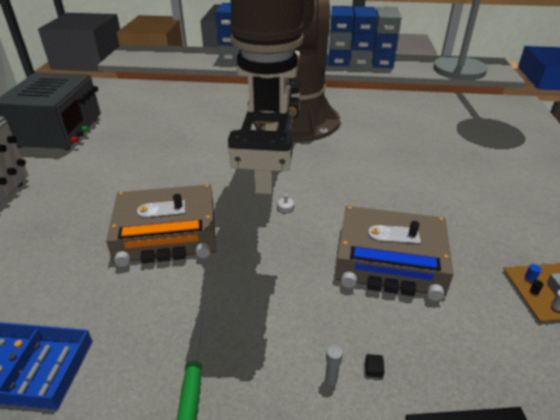

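View pics/side0.png

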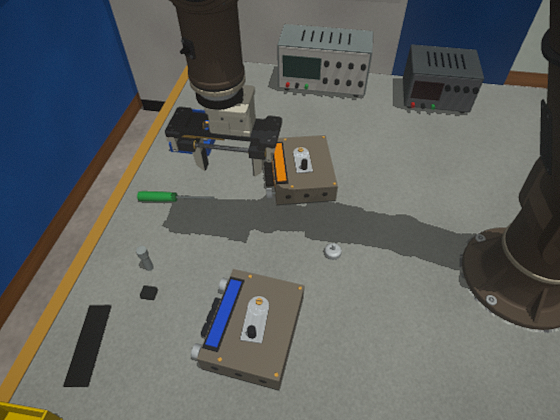

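View pics/wrist0.png

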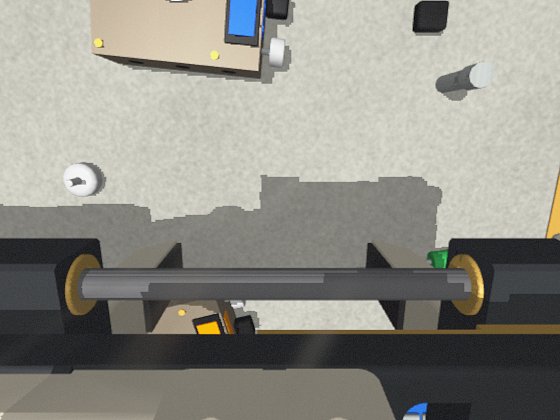

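The blue receiver lies at the robot's left: scene knob is near (413,228) and pivot near (376,232); side knob is near (252,331) and pivot near (259,301). I'll enlarge both crops.

```bash
python3 - <<'E'
import cv2
a=cv2.imread('pics/scene0.png')[205:285,335:455];cv2.imwrite('pics/sc_c.png',cv2.resize(a,None,fx=6,fy=6,interpolation=cv2.INTER_CUBIC))
a=cv2.imread('pics/side0.png')[265:390,190:310];cv2.imwrite('pics/si_c.png',cv2.resize(a,None,fx=4.8,fy=4.8,interpolation=cv2.INTER_CUBIC))
E
```

```text
(no output)
```

View pics/sc_c.png

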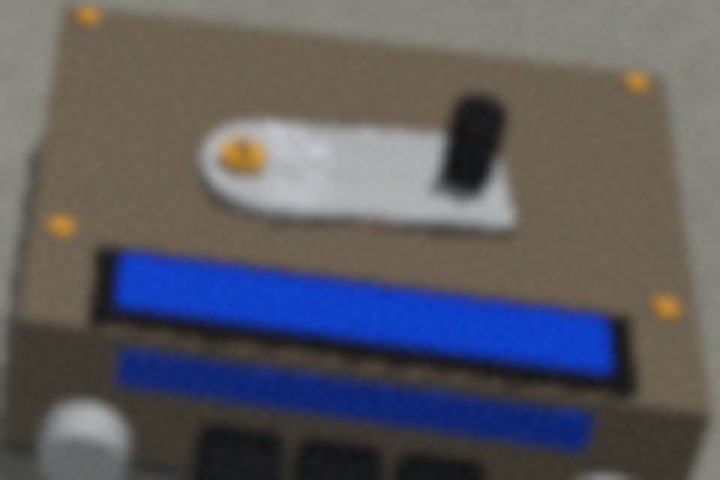

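View pics/si_c.png

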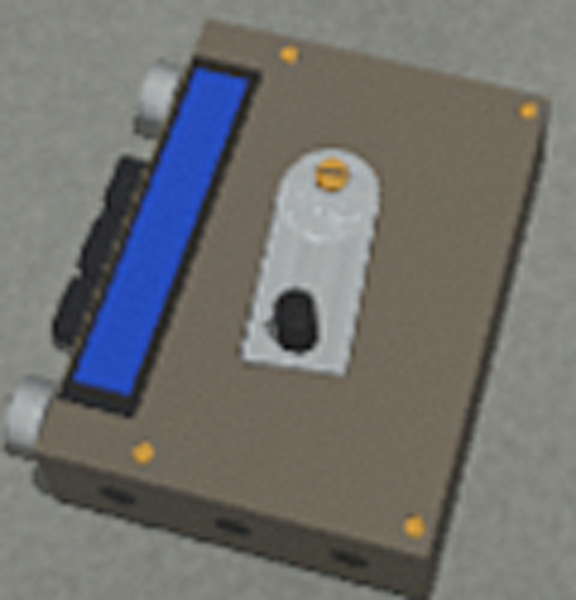

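The scene crop shows the knob's top at about (480,104), i.e. pixel (415.0,222.3), and the pivot at (243,153), i.e. (375.5,230.5). In the side crop the knob's top is at about (295,305), i.e. (251.5,328.5), and the pivot at (332,173), i.e. (259.2,301).

```bash
cat > h.py <<'E'
import numpy as np,cv2
from bench import cams
def tri(a,b,na='scene',nb='side'):
    P=[]
    for n in(na,nb):
        m=cams.camera_model(n);P.append(m['camera_matrix']@np.c_[m['R'],m['t']])
    X=cv2.triangulatePoints(P[0],P[1],np.array(a,float).reshape(2,1),np.array(b,float).reshape(2,1))[:,0]
    return X[:3]/X[3]
def onz(p,z,n,m=None):
    m=m or cams.camera_model(n)
    d=m['R'].T@np.linalg.inv(m['camera_matrix'])@[p[0],p[1],1];c=-m['R'].T@m['t']
    return c+d*(z-c[2])/d[2]
E
python3 - <<'E'
from h import *
k=tri((415,222.3),(251.5,328.5));p=tri((375.5,230.5),(259.2,301))
print(k,p,np.linalg.norm((k-p)[:2]),np.degrees(np.arctan2(*(k-p)[1::-1])))
for n,a,b in(('scene',(415,222.3),(375.5,230.5)),('side',(251.5,328.5),(259.2,301))):print(onz(a,.086,n),onz(b,.064,n))
# window long edge direction, scene
a=onz((335+115/6,205+255/6),.058,'scene');b=onz((335+610/6,205+320/6),.058,'scene');print(a,b,np.degrees(np.arctan2(*(b-a)[1::-1])))
a=onz((190+262/4.8,265+72/4.8),.058,'side');b=onz((190+132/4.8,265+412/4.8),.058,'side');print(a,b,np.degrees(np.arctan2(*(b-a)[1::-1])))
E
```

```text
[0.53981809 0.24574625 0.08914067] [0.54054718 0.18004777 0.06531755] 0.0657025259419941 90.63581950112707
[0.53623354 0.247117   0.086     ] [0.53945026 0.18072542 0.064     ]
[0.54010173 0.2440202  0.086     ] [0.54049104 0.17877135 0.064     ]
[0.58183091 0.14188049 0.058     ] [0.59505711 0.28028745 0.058     ] 84.54137455515554
[0.57934934 0.1352901  0.058     ] [0.59528329 0.28232907 0.058     ] 83.81524837946036
```

Scene and side agree within 4 mm. The cover points at about 91.5°, closed is about 84°, so it's open by roughly 0.13 rad. The tool's x is world y and its y is world x, so the jaws already lie along the tangent. I'll move above the knob.

```bash
python3 -m inch '[[[1,3.1,-1.1,0.8,0],[1,3.1,-1.1,0.8,0],[1,3.1,-1.1,0.8,0],[1,3.1,-1.1,0.8,0],[1,3.1,-1.1,0.8,0],[1,3.1,-1.1,0.8,0],[1,3.1,-1.1,0.8,0],[1,2.8,-0.9,0.8,0],[1,0,0,0,0],[1,0,0,0,0]]]' 6
python3 - <<'E'
from bench import telemetry,cams
import cv2,pickle
s=telemetry.observe();print(s['clock'],s['position'],s['orientation'],s['wrist_force'])
m=cams.camera_model('wrist');pickle.dump(m,open('w1.pkl','wb'))
for n in('wrist','side','scene'):cv2.imwrite(f'pics/{n}1.png',cams.get_image(n))
E
```

```text
clock: 0.98
position: [0.5376, 0.247, 0.162]
orientation: [-2.216, -2.225, 0.002]
wrist_force: [1.2, -1.1, -0.0]
finger_gap: 0.0918
0.9833 [0.53758804 0.24702599 0.16195777] [-2.21607587e+00 -2.22517782e+00  1.92355618e-03] [ 1.19237737 -1.14672992 -0.01287249]
```

View pics/wrist1.png

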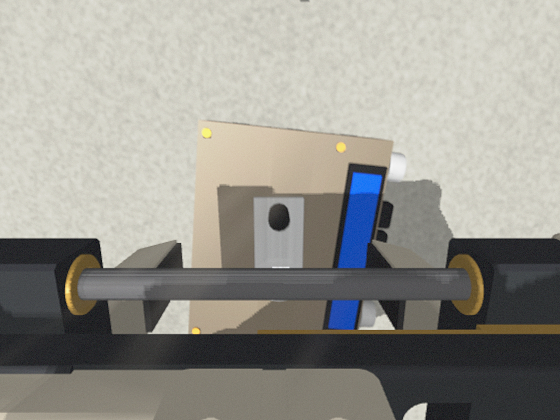

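View pics/scene1.png

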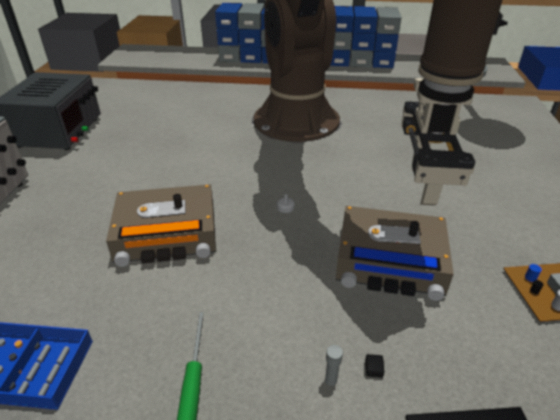

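View pics/side1.png

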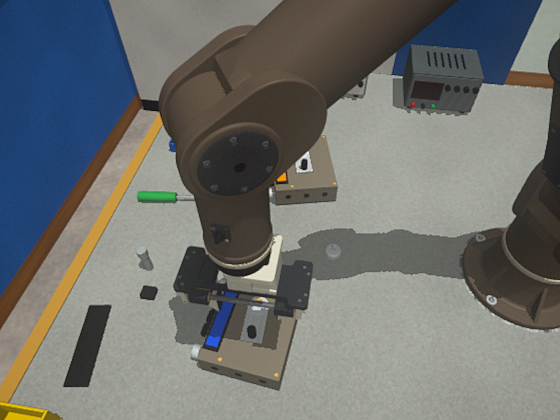

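In the wrist picture the knob is between the jaws, spanning rows 203 to 232 at column 279. I'll enlarge it.

```bash
python3 - <<'E'
import cv2,pickle
from h import *
a=cv2.imread('pics/wrist1.png')[170:270,220:340];cv2.imwrite('pics/w1c.png',cv2.resize(a,None,fx=6,fy=6,interpolation=cv2.INTER_CUBIC))
m=pickle.load(open('w1.pkl','rb'))
for X in([.538,.2455,.086],[.538,.2455,.060]):
    x=m['camera_matrix']@(m['R']@X+m['t']);print(x[:2]/x[2])
E
```

```text
[272.53434735 220.45083365]
[272.70065567 211.34604126]
```

View pics/w1c.png

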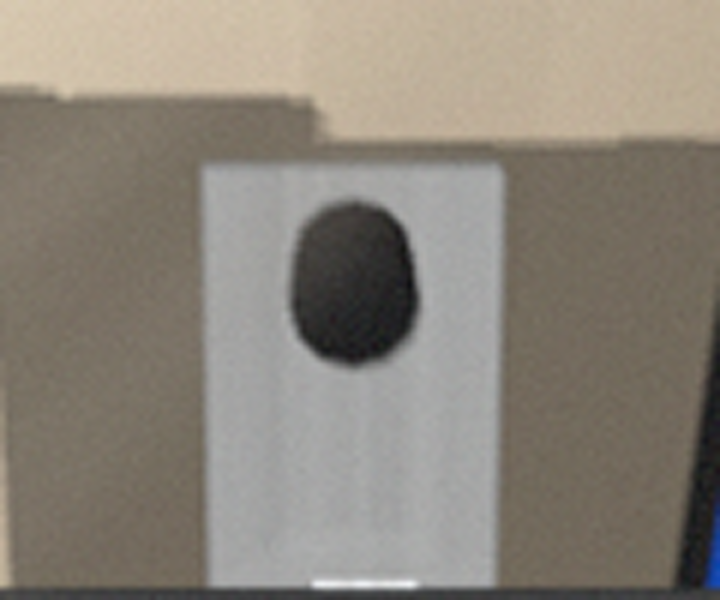

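The knob's top circle is centred at crop (355,302), which is pixel (279.2,220.3).

```bash
python3 - <<'E'
import pickle
from h import *
m=pickle.load(open('w1.pkl','rb'))
print(onz((279.2,220.3),.086,'wrist',m))
# joint LSQ over three views
from scipy.optimize import least_squares
obs=[(cams.camera_model('scene'),(415,222.3)),(cams.camera_model('side'),(251.5,328.5)),(m,(279.2,220.3))]
def f(X):
    r=[]
    for c,p in obs:
        x=c['camera_matrix']@(c['R']@X+c['t']);r+=list(x[:2]/x[2]-p)
    return r
s=least_squares(f,[.54,.245,.086]);print(s.x,s.fun)
# plate edges dir: left edge x=202@165->210@585 crop, right 503->497
q=[onz((220+u/6,170+v/6),.06,'wrist',m) for u,v in((352.5,165),(353.5,585))];d=q[0]-q[1];print(q,np.degrees(np.arctan2(d[1],d[0])))
E
```

```text
[0.5427957  0.24563861 0.086     ]
[0.54219483 0.24640938 0.08976954] [ 0.45461413  0.48260072 -1.58571469  0.21434806 -0.76429516  0.42726732]
[array([0.54270667, 0.25676723, 0.06      ]), array([0.54335415, 0.19740225, 0.06      ])] 90.62488770743326
```

```bash
python3 -m inch '[[[0.8,-0.1,0.4,2,0],[0.6,0,0,2.5,0],[0.5,0,0,2.5,0],[0.5,0,0,2.2,0],[0.5,0,0,0,0],[0.3,0,0,0,0],[0.1,0,0,0,0],[0.1,0,0,0,0],[0.1,0,0,0,0],[0.1,0,0,0,0]]]' 6
python3 -c "
from bench import telemetry as t
print(t.observe()['position'],t.observe()['wrist_force'])"
```

```text
clock: 1.97
position: [0.5437, 0.2442, 0.0719]
orientation: [2.221, 2.221, 0.003]
wrist_force: [0.2, 0.2, -1.4]
finger_gap: 0.03
[0.54371414 0.24424026 0.07193844] [ 0.17118675  0.21232389 -1.39339199]
```

```bash
python3 -m inch '[[[0.1,0,0,0,0],[0.1,0,0,0,0],[0.1,0,0,0,0],[0.1,0,0,0,0],[0.1,0,0,0,0]]]' 6
python3 - <<'E'
import numpy as np
from bench import telemetry as t
s=t.observe();k=s['position'][:2];print(k,s['finger_gap'],s['wrist_force'])
p=np.array([.5425,.180]);r=np.linalg.norm(k-p);a0=np.arctan2(*(k-p)[::-1]);print(r,np.degrees(a0))
# rows of arc, ideal grasp centre: -6 deg per row; shift in tool axes before turn
d=np.radians(6)
print('radial(toolx)',-66*(1-np.cos(d))/10,'tang(tooly)',-66*np.sin(d)/10)
E
```

```text
clock: 2.38
position: [0.543, 0.2443, 0.071]
orientation: [-2.221, -2.221, -0.001]
wrist_force: [-1.7, 0.4, 4.8]
finger_gap: 0.0157
[0.54304257 0.2442595 ] 0.015655348238044 [-1.65046119  0.42355675  4.78517282]
0.0642617892782731 89.51624245737531
radial(toolx) -0.036155490569396286 tang(tooly) -0.6898878575665128
```

Gripped: the gap is 15.7 mm. I'll swing the first half of the arc and check.

```bash
python3 -m inch '[[[0.1,-0.04,-0.69,0,-6],[0.1,-0.04,-0.69,0,-6],[0.1,-0.04,-0.69,0,-6],[0.1,-0.04,-0.69,0,-6],[0.1,-0.04,-0.69,0,-6],[0.1,-0.04,-0.69,0,-6],[0.1,0,0,0,0]]]'
python3 - <<'E'
import numpy as np
from bench import telemetry as t
s=t.observe();k=s['position'][:2]-[.5425,.18];print(np.linalg.norm(k),np.degrees(np.arctan2(k[1],k[0])),s['wrist_force'])
E
```

```text
clock: 2.97
position: [0.5035, 0.2317, 0.071]
orientation: [-1.418, -2.803, -0.002]
wrist_force: [-3.4, 3.0, 4.0]
finger_gap: 0.0154
0.06474959350372457 126.98332236102685 [-3.40792106  2.99745147  4.00596805]
```

```bash
python3 -m inch '[[[0.1,-0.04,-0.69,0,-6],[0.1,-0.04,-0.69,0,-6],[0.1,-0.04,-0.69,0,-6],[0.1,-0.04,-0.69,0,-6],[0.1,-0.04,-0.69,0,-6],[0.1,-0.04,-0.69,0,-6],[0.1,0,0,0,0],[0.1,0,0,0,0]]]'
python3 - <<'E'
import numpy as np,cv2
from bench import telemetry as t,cams
s=t.observe();k=s['position'][:2]-[.5425,.18];print(np.linalg.norm(k),np.degrees(np.arctan2(k[1],k[0])),s['wrist_force'])
cv2.imwrite('pics/scene2.png',cams.get_image('scene'))
E
```

```text
clock: 3.63
position: [0.4801, 0.1975, 0.0708]
orientation: [-0.499, -3.101, 0.001]
wrist_force: [-5.1, -0.8, 7.0]
finger_gap: 0.0157
0.06479235733824779 164.35263805476816 [-5.11956498 -0.83855754  6.97537501]
```

View pics/scene2.png

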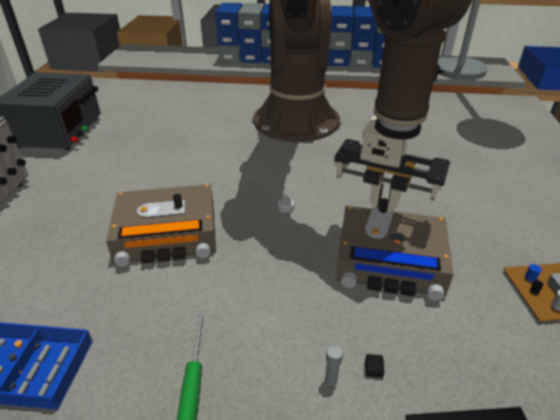

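The cover has swung: its plate now points toward the robot, and the port is visible near (402,238). I'll open the jaws, then lift straight up.

```bash
python3 -m inch '[[[0.5,0,0,0,0],[0.5,0,0,0,0],[0.5,0,0,0,0],[0.5,0,0,0,0],[0.5,0,0,0,0],[0.5,0,0,-1.5,0],[0.5,0,0,-3,0],[0.5,0,0,-3,0],[0.5,0,0,-3,0],[0.5,0,0,-3,0],[0.5,0,0,-2,0],[0.5,0,0,0,0]]]'
python3 -m inch '[[[0.5,0,3,-2,0],[0.5,0,3,-2,0],[0.5,0,3,-2,0],[0.5,0,3,-2,0],[0.5,0,0,0,0],[0.5,0,0,0,0]]]'
python3 - <<'E'
import numpy as np,cv2
from bench import telemetry as t,cams
s=t.observe();print(s['position'],s['wrist_force'])
a=cams.get_image('scene');b=cams.get_image('side')
a=cv2.resize(a[190:310,100:460],None,fx=2.2,fy=2.2,interpolation=cv2.INTER_CUBIC);cv2.imwrite('pics/scene3.png',a);cv2.imwrite('pics/side3.png',b)
E
```

```text
clock: 4.68
position: [0.4825, 0.1993, 0.2302]
orientation: [0.492, 3.097, 0.006]
wrist_force: [0.5, 1.3, 0.6]
finger_gap: 0.0462
clock: 5.18
position: [0.5175, 0.3142, 0.3057]
orientation: [0.488, 3.103, 0.002]
wrist_force: [0.3, -0.9, 0.1]
finger_gap: 0.0458
[0.517499   0.31422062 0.30566493] [ 0.31652804 -0.89313044  0.1424664 ]
```

View pics/scene3.png

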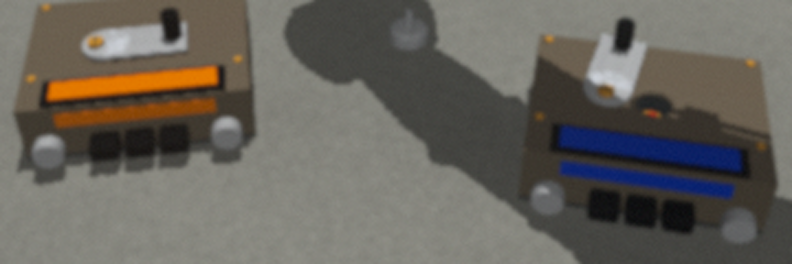

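View pics/side3.png

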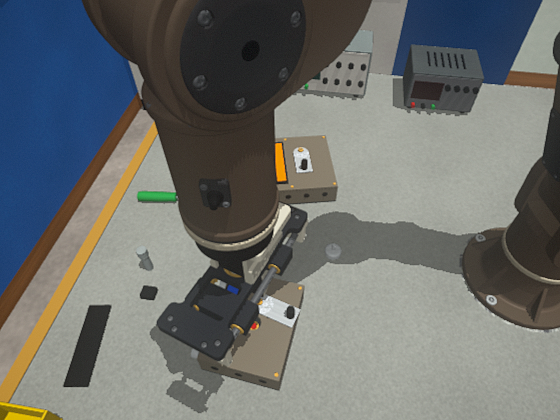

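The port at scene crop (653,107) is clear of the plate. The knob's top is at crop (625,24), i.e. pixel (384.1,200.9), and the amber cover is unchanged. I'll do a quick angle check, then hand in.

```bash
python3 - <<'E'
from h import *
from bench import ctrl
k=onz((384.1,200.9),.086,'scene');p=onz((375.5,230.5),.064,'scene');d=k-p
a=np.degrees(np.arctan2(d[1],d[0]));print(k,a,np.radians(a-84.2))
if 1.15<np.radians(a-84.2)<1.7: ctrl.close_job();print('closed')
E
```

```text
[0.47798369 0.19802381 0.086     ] 164.2819312221996 1.3976933711830297
the job is handed in; nothing more can be done
closed
```

I swivelled the blue-dial receiver's cover counter-clockwise to about 1.40 rad, where the port is wholly clear from 1.02. I did it by gripping the knob lightly, then let go and lifted the arm clear. I handed the job in at about 5.3 s.

- **Cover angle:** after release, the scene camera gave 164.3° for the cover, and the tool position before release gave 164.4°. The port was visible and uncovered in the scene picture.
- **Amber receiver:** its cover looked unchanged in the scene and side pictures, and the arm never went near it.
- **Forces:** readings were about 9 N at most while gripping and about 1 N after the retreat.
- **Disagreement:** before the grasp, single-camera estimates of the knob's place differed by up to about 7 mm in x (0.536, 0.540 and 0.543). Its height came out about 3 mm above the stated 86 mm. The grip still held the knob, with a 15.7 mm gap on the 16 mm knob.

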